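# Unlock the stage lamp and hold its sprung shutter at half aperture

## Task

The amber cabochon on the stone-inspection lamp is to be viewed with a shadow edge across its middle. Press the lamp's lock treadle down to its stop so that the spring catch holds it and the shutter is freed, then slide the shutter by its knob to exactly half of its travel, against its spring, and keep it there: finish while still holding the knob, since the shutter flies shut when let go. Do not shift the stone, and leave the loupe, the tin and the tweezers alone.

Things in the scene. Friction and masses are not known exactly. Their poses are not given: they have to be found in the camera images.
- lamp_house: Stone-inspection lamp fixed on the bench: grey box, x -50 to 50, y -85 to 100 mm in its own frame, aluminium deck 64 mm up, on a dark base plate (6 mm thick, y -93 to 108 mm) with a tongue to the front under the treadle (x to -168, y -14 to 82 mm). Origin at bench level; x from front (treadle, towards the robot) to back, y to the left seen from the robot, z up. Place and yaw vary.
- window (a point): Middle of the top of the stage glass (50 mm square, brass bezel, 67 mm above the bench) that carries the stone; x -15, y -45 mm in the lamp's frame. Below it is a 40 mm square window, covered by the shutter's dark blade when shut; at half travel the blade's edge lies under the window's middle.
- shutter (a joint): Travel of the sprung shutter (m): 0 shut, 0.022 half travel, 0.044 open stop. Grows as the knob moves along the lamp's +y, away from the stone. A spring draws it shut: 4 N at 0, 2 N more per 10 mm (8.4 N at half); let go, it returns to 0. While the treadle is up, a steel tooth in the notch of the carriage locks it at 0.
- knob (a point): Grip point on the axis of the shutter's round upright black knob, 99 mm above the bench; moves with the shutter (x -15, y 25 mm in the lamp's frame when shut). Knob 18 mm thick from 85 to 108 mm above the bench, top at 111; it stands on a steel carriage (40 mm wide in y, top at 74 mm). A pointer behind it runs along a brass scale whose longest mark is half travel.
- treadle (a joint): Angle of the lock treadle (rad): 0 up (shutter locked), 0.28 down at its stop. Sprung upward: about 3 N at the middle of the pad when up, 9 N at the stop, 1 to 2 N more while passing the catch. Past about 0.25 the spring catch at its left side snaps over it and keeps it down at about 0.24 when it is let go; the shutter is then free.
- pad (a point): Middle of the top of the treadle's ribbed rubber pad (50 x 46 mm), 60 mm in front of the hinge, whose axis is along the lamp's y. Up, it is 43 mm above the bench, sloping up 7 degrees to the front; it sinks 17 mm to the stop. The catch (top 50 mm above the bench) stands 32 mm to its left and 15 mm farther to the front: keep the fingers off it.
- cabochon: The stone: a round amber cabochon, 26 mm wide, 11 mm high, flat underside (origin at its middle), lying loose on the stage glass. Not to be shifted.
- loupe: Black loupe, 33 x 50 x 17 mm, loose on the bench to the right of the lamp; bystander. Origin at the middle of its underside.
- findings_tin: Round closed metal tin, 64 mm wide, 22 mm high, loose on the bench to the right of the lamp; bystander. Origin at the middle of its underside.
- tweezers: Steel tweezers, 120 mm long, 7 mm high, loose on the bench to the left of the lamp; bystander. Origin at the middle of their underside.

How it is judged (in metres and radians):
On the way, in this order (a step that is already met when the one before it is completed fails the run):
1. the treadle is pressed down to its stop and caught (value of joint treadle above 0.225 rad), for 0.3 s.
2. the shutter is held at half travel by the fingers (value of joint shutter between 0.0185 and 0.0255 m and contact force between the fingers and shutter above 2 N), for 0.5 s.
At the end, for the whole second after the job is handed in: The shutter stands still at half travel (22 mm, within 3.5 mm), held there against its spring by the fingers (more than 2 N of contact); the treadle is down, kept by its catch and not by the robot; the stone lies flat on the stage glass, within 10 mm of the window's middle (all of step 2 and velocity of joint shutter between -0.005 and 0.005 m/s and value of joint treadle above 0.215 rad and contact force between each of the arm, the fingers and treadle below 0.5 N and horizontal distance between cabochon and window below 0.01 m and angle between cabochon's own z axis and vertical below 0.1 rad); the arm keeps its last pose, push and grip.
It fails at once if the stone is shifted by more than 5 mm (distance of cabochon from where it was at the start of the episode above 0.005 m).
It fails at once if the loupe, the tin or the tweezers are moved by more than 15 mm (distance of any of loupe, findings_tin, tweezers from where it was at the start of the episode above 0.015 m).
It also fails if it takes over 45 s, if anything falls off the work surface, if the arm or the gripper's body presses on something with over 40 N, if the wrist force passes 120 N, or if a joint passes its speed limit or range.

## Robot

A 6-joint arm with a two-finger parallel gripper is mounted at the origin on the work surface; the furniture and walls round the work are solid. World frame = base frame: x ahead of the robot, y to its left, z up, the work surface at z = 0. Lengths are in m, angles in degrees, forces in N, time in s.
With the tool pointing down it reaches from about 0.375 to 0.9 m from the base axis. Payload 3.1 kg.
Tool frame: the origin (TCP) lies midway between the tips of the shut fingers; the grasp point (between the pads) lies 19 mm behind it; z points along the fingers, y is the line along which they close (so a half turn about z gives the same grasp; the last joint's range is limited). The gripper opens to 87 mm and grips with 3 to 60 N. Pads are 19 mm wide; open, the fingers measure 117 mm over their backs; the gripper's body (75 mm by 190 mm) begins 51 mm behind the grasp point.
Start: joints at [57.038, 30.224, 82.088, -0, 67.689, -10.227], TCP at [0.242, 0.576, 0.223] pointing down, gripper open.
Joint ranges: [-176.69, 176.69], [-43.24, 126.21], [12.49, 139.97], [-82, 262], [0, 151.66], [-163.58, 163.58]. Speed limits (degrees/s): [159.86, 159.86, 180, 180, 180, 180].

## Interface

Orientations are given as a 3x3 rotation matrix whose columns are the frame's x, y, z axes.
In Python, from rig import read_state, optics, bot gives the robot as it stands. The module is installed in compiled form; this text tells all that it offers.
- The arm moves only by the tool send_rows, never from a script. Its argument "commands" is a list of rows, each a list of 7 numbers: the turn, a rotation vector about the tool's x, y, z in units of 5 degrees (1.0 is 5 degrees), then the shift along the tool's x, y, z in units of 30 mm (1.0 is 30 mm), then the opening, from 0 (shut) to 1 (fully open). In form: [[rx, ry, rz, tx, ty, tz, gripper], ...]. A call has 1 to 20 rows; each row is the pose to reach, as a shift and turn from the pose commanded when the call began, along the tool's axes at that moment; what a row does not reach only later rows make up. A row lasts 1/12 s, in which the tool goes at most 41.7 mm and 7.16 degrees, less where a joint would pass 70% of its speed; a pose out of reach is approached as far as the arm can. A call with a gripper value outside its range is refused whole. The fingers move at their own pace and stop on an object; the grip force is fixed at half the most. Time passes only in rows, so rows that repeat a pose let the fingers close. It gives the time, the measured TCP pose, the force, the opening and the grip force at its end, in the units of the state.
- read_state(): the state, without advancing time (a new reading comes with each control period).
- optics.capture(name): name is "side" or "top"; returns a dict with "image" (400x640x3 uint8, blue, green, red), "intrinsics" (3x3 intrinsics, pixels), "k1" (the pictures are not rectified: a ray, as slopes to the right and down, at radius r is drawn at 1 + k1 r^2 times it, then the intrinsics apply), "extrinsics" (4x4, takes a point from world to camera coordinates). Camera axes: x right, y down, z forward; pixel columns grow to the right and rows downward; lengths in m; the calibration is good to about 2 mm. A picture is of the moment at which its call begins. There is no depth.
- bot.hand_in(): hands the job in; it is judged then, once.
The state is a dict: "time_s": time; "joint_positions": joint angles; "qvel": joint speeds; "tau": joint torques, N m; "position": TCP position; "tcp_rot": TCP orientation; "force": force on the tool from outside, world axes, zero at the start; "moment": the same for the moment, N m; "opening": opening from 0.0 (shut) to 1.0 (fully open); "grasp_force": force on a finger pad.
Only numpy, scipy, OpenCV 4.12 (cv2) and the standard library are available. Lean on these libraries where they do the work, as an engineer would, in place of code of your own. Each camera call takes 0.05 s, during which the arm holds its last target. There are 200 camera calls.

## Working session

There is one attempt and no reset: what is moved stays moved. The work goes in short steps, Python scripts to look and compute and a tool call to move; the robot and the scene stay as the last step left them, time stands still between calls to the robot, and variables do not carry over. Pictures are saved under pics/ and viewed, at most 10 in all, crops included, and the job is handed in when it is done.

Besides the shell and the picture viewer there is one more tool, called as name(argument=value, ...) on one line, values as JSON. send_rows: Moves the arm, as the interface text tells. Its arguments: {"type":"object","properties":{"commands":{"type":"array","items":{"type":"array","items":{"type":"number"}}}},"required":["commands"]}

```bash
mkdir -p pics; cat > h.py <<'E'
import numpy as np, cv2
from rig import read_state, optics, bot
def px2world(c,uv,z):
    K=c["intrinsics"];E=np.array(c["extrinsics"]);k=c["k1"]
    d=np.array([[ (uv[0]-K[0][2])/K[0][0],(uv[1]-K[1][2])/K[1][1]]])[0]
    s=d.copy()
    for _ in range(20): s=d/(1+k*(s@s))
    R=E[:3,:3];o=-R.T@E[:3,3];r=R.T@np.array([s[0],s[1],1])
    return o+r*(z-o[2])/r[2]
def world2px(c,p):
    K=c["intrinsics"];E=np.array(c["extrinsics"]);q=E[:3,:3]@p+E[:3,3]
    s=q[:2]/q[2];s=s*(1+c["k1"]*(s@s))
    return np.array([K[0][0]*s[0]+K[0][2],K[1][1]*s[1]+K[1][2]])
E
python3 - <<'E'
from h import *
for n in("top","side"):
    c=optics.capture(n);cv2.imwrite(f"pics/{n}0.png",c["image"])
    E=np.array(c["extrinsics"]);print(n,-E[:3,:3].T@E[:3,3],c["k1"],c["intrinsics"][0][0])
s=read_state();print(s["position"],s["tcp_rot"],s["force"],s["time_s"])
E
```

```text
top [ 0.4459778  -0.19187172  0.93072814] 0.03146151212852524 378.16138459042406
side [0.43845656 0.57553309 0.4333756 ] -0.09860206924071503 433.2841587749027
[0.24116521 0.57589039 0.22165995] [[-9.22315678e-01  3.86435942e-01 -1.02639168e-03]
 [ 3.86437180e-01  9.22314260e-01 -1.64671593e-03]
 [ 3.10305461e-04 -1.91542783e-03 -9.99998117e-01]] [-0.83573322  0.06518572 -0.26941596] 0.1
```

View pics/top0.png

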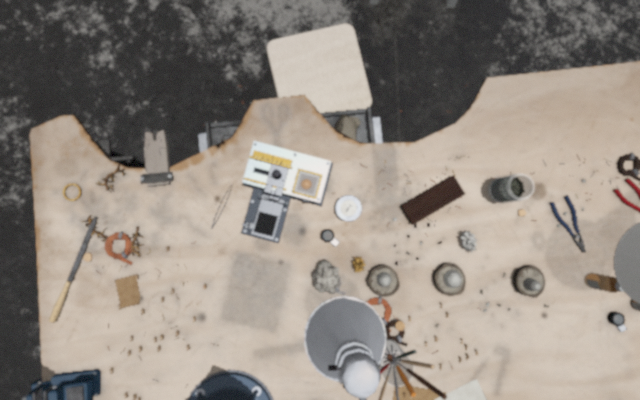

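View pics/side0.png

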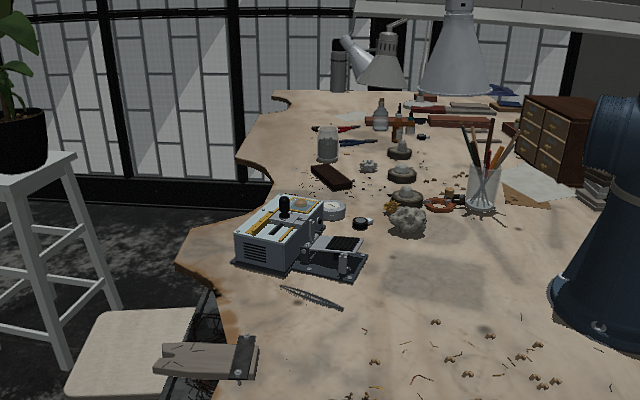

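The top view shows the lamp at about (285,175): deck corners near (255,142), (332,160), (322,205), (243,188), knob (276,174), pad (267,218), tin (348,208), loupe (328,236) and tweezers (220,207). The side view shows the knob at about (284,205) and the pad at about (345,243).

```bash
python3 - <<'E'
from h import *
c=optics.capture("top");im=c["image"]
cr=im[130:250,220:380];cv2.imwrite("pics/topc.png",cv2.resize(cr,None,fx=5,fy=5,interpolation=cv2.INTER_CUBIC))
s=optics.capture("side");cr=s["image"][185:305,220:380];cv2.imwrite("pics/sidec.png",cv2.resize(cr,None,fx=5,fy=5,interpolation=cv2.INTER_CUBIC))
# orange stone
h=cv2.cvtColor(im,cv2.COLOR_BGR2HSV);
sub=np.zeros(im.shape[:2],np.uint8);sub[135:215,235:340]=1
m=((im.min(2)>185)*sub).astype(np.uint8)
n,l,st,ce=cv2.connectedComponentsWithStats(m);i=1+np.argmax(st[1:,4]);print(st[i],ce[i])
ct,_=cv2.findContours((l==i).astype(np.uint8),0,2)
r=cv2.minAreaRect(max(ct,key=cv2.contourArea));b=cv2.boxPoints(r);print(r,b)
P=np.array([px2world(c,p,0.064) for p in b]);print(P)
print([np.linalg.norm(P[j]-P[j-1]) for j in range(4)],P.mean(0))
E
```

```text
[ 242  140   89   63 2278] [285.53072871 169.10052678]
((285.82159423828125, 171.91909790039062), (81.55022430419922, 46.18602752685547), 14.931416511535645) [[240.47305 183.72615]
 [252.37344 139.0996 ]
 [331.17014 160.11205]
 [319.26974 204.7386 ]]
[[ 0.54226    -0.04190043  0.064     ]
 [ 0.64523802 -0.07090053  0.064     ]
 [ 0.59190197 -0.25178473  0.064     ]
 [ 0.48929491 -0.22137781  0.064     ]]
[np.float64(0.18712945759853622), np.float64(0.10698353938192817), np.float64(0.18858374337232509), np.float64(0.10701770673182599)] [ 0.56717372 -0.14649087  0.064     ]
```

View pics/topc.png

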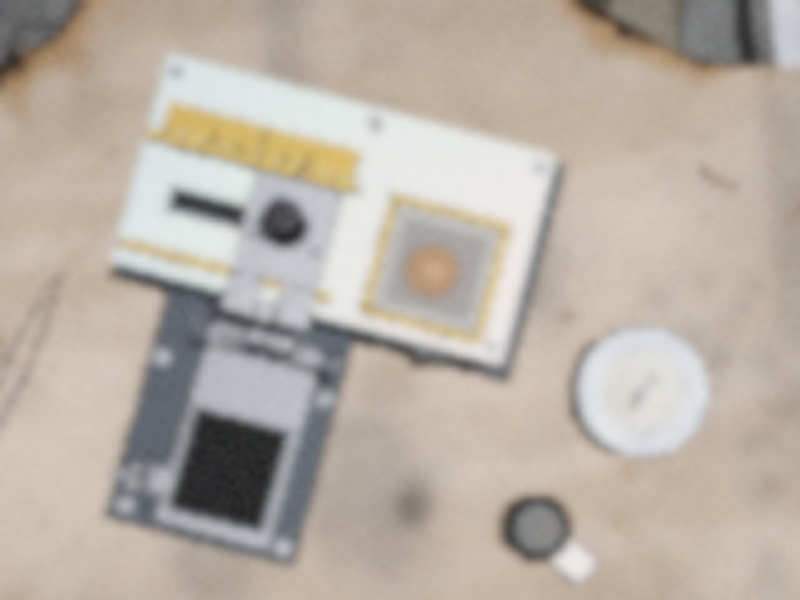

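View pics/sidec.png

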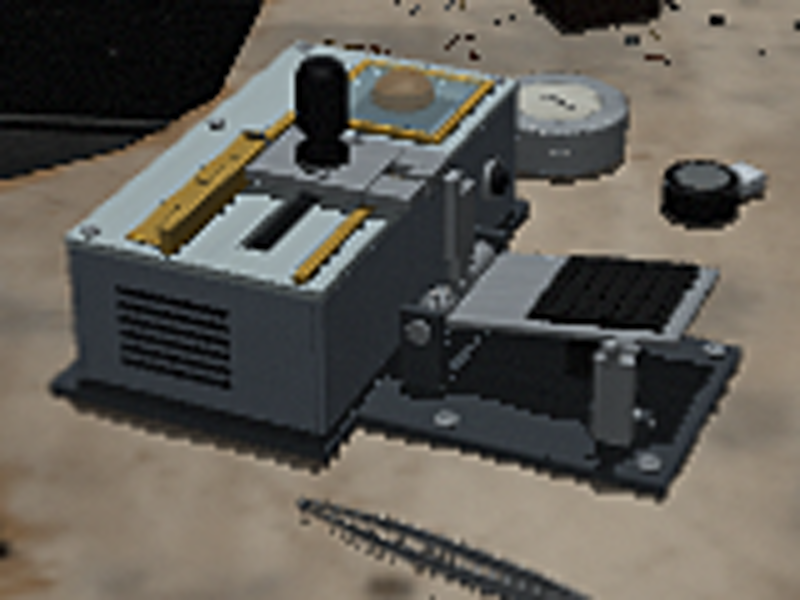

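The crops show the knob top at full pixel (276,174), the window and stone at about (306,184), the pad at about (265.5,223) and the catch at about (250,225), left of the pad. In the side view the knob top is at about (284,198).

```bash
python3 - <<'E'
from h import *
c=optics.capture("top");im=c["image"];g=im.max(2)
def blob(m,box,name,img=g):
    x0,y0,x1,y1=box;sub=np.zeros(m.shape,np.uint8);sub[y0:y1,x0:x1]=1
    n,l,st,ce=cv2.connectedComponentsWithStats((m*sub).astype(np.uint8));i=1+np.argmax(st[1:,4]);
    ct,_=cv2.findContours((l==i).astype(np.uint8),0,2);r=cv2.minAreaRect(ct[0]);print(name,st[i],ce[i],r);return ce[i],r
k,_=blob(g<90,(268,165,286,183),"knob")
p,pr=blob(g<48,(245,205,285,240),"pad")
hsv=cv2.cvtColor(im,cv2.COLOR_BGR2HSV)
b,br=blob((hsv[...,1]>40),(290,165,326,200),"bezel")
s_,_=blob((hsv[...,1]>75)&(hsv[...,0]<20),(298,175,316,193),"stone")
K=px2world(c,k,.111);W=px2world(c,br[0],.067);Pd=px2world(c,pr[0],.043);S=px2world(c,s_,.072)
print("knob",K,"win",W,"pad",Pd,"stone",S)
d=K-W;print("knob-win",np.hypot(*d[:2]),np.degrees(np.arctan2(-d[0],d[1])))
# deck corners from view, full px
cor=[(172,55),(562,155),(508,362),(112,268)]
C=np.array([px2world(c,((u+.5)/5-.5+220,(v+.5)/5-.5+130),.064) for u,v in cor]);print(C)
print([np.linalg.norm(C[j]-C[j-1]) for j in range(4)])
for a,e in((1,0),(2,3)):
    d=C[e]-C[a];print("yaw",np.degrees(np.arctan2(-d[0],d[1])))
for a,e in((3,0),(2,1)):
    d=C[e]-C[a];print("yaw",np.degrees(np.arctan2(d[1],d[0])))
yaw=np.radians(-16.0)
X=np.array([np.cos(yaw),np.sin(yaw)]);Y=np.array([-X[1],X[0]])
O=C.mean(0)[:2]-7.5e-3*Y;print("O",O)
for n,q in(("K",K),("W",W),("P",Pd),("S",S)):
    v=q[:2]-O;print(n,v@X*1e3,v@Y*1e3)
s=optics.capture("side");
for z,n,q in((.111,"kn",K),(.067,"win",W),(.043,"pad",Pd)):
    print(n,world2px(s,np.array([q[0],q[1],z])))
gs=s["image"].max(2);blob(gs<40,(276,194,292,214),"sknob");blob(gs<45,(322,232,364,256),"spad")
E
```

```text
knob [273 171   7   8  40] [275.925 174.675] ((276.0000305175781, 175.00001525878906), (7.071067810058594, 5.656853675842285), 45.0)
pad [256 214  19  19 219] [265.17351598 223.39726027] ((265.21697998046875, 223.49058532714844), (14.697578430175781, 17.0327091217041), 15.945395469665527)
bezel [292 169  30  30 167] [306.74251497 183.65868263] ((306.72412109375, 183.34844970703125), (24.88944435119629, 24.838544845581055), 14.743562698364258)
stone [302 180   9   8  55] [306.03636364 183.56363636] ((306.0, 183.5), (7.0, 8.0), 90.0)
knob [ 0.55493324 -0.12719636  0.111     ] win [ 0.5390193  -0.19385589  0.067     ] pad [ 0.44976585 -0.09450458  0.043     ] stone [ 0.53802706 -0.19226333  0.072     ]
knob-win 0.06853281769561363 -13.427161229719209
[[ 0.64164877 -0.07458372  0.064     ]
 [ 0.590717   -0.25367125  0.064     ]
 [ 0.49547452 -0.22598676  0.064     ]
 [ 0.5433869  -0.04540523  0.064     ]]
[np.float64(0.10250258026747926), np.float64(0.1861891159513561), np.float64(0.09918448221861453), np.float64(0.18682956433875364)]
yaw -15.875538068463037
yaw -14.85950380198915
yaw -16.538592965327148
yaw -16.207763131162558
O [ 0.56573952 -0.1571212 ]
K -18.63606206738301 25.786992789499973
W -15.559663755699727 -42.67674122149366
P -128.74051908354022 28.224281757781295
S -16.952441953825847 -41.419365030314964
kn [287.87478543 198.01797959]
win [301.4807667  204.82282528]
pad [344.29514657 243.09485287]
sknob [279 197  11  17 156] [283.75       205.02564103] ((284.0, 205.0), (16.0, 10.0), 90.0)
spad [326 236  34  16 359] [342.42061281 243.36211699] ((342.422119140625, 243.3565673828125), (32.049652099609375, 13.670897483825684), 5.194429397583008)
```

send_rows(commands=[[0,0,-1.36,-15.1,-18.1,3.3,0],[0,0,-1.36,-15.1,-18.1,3.3,0],[0,0,-1.36,-15.1,-18.1,3.3,0],[0,0,-1.36,-15.1,-18.1,3.3,0],[0,0,-1.36,-15.1,-18.1,3.3,0],[0,0,-1.36,-15.1,-18.1,3.3,0],[0,0,-1.36,-15.1,-18.1,3.3,0],[0,0,-1.36,-15.1,-18.1,3.3,0],[0,0,-1.36,-15.1,-18.1,3.3,0],[0,0,-1.36,-15.1,-18.1,3.3,0],[0,0,-1.36,-15.1,-18.1,3.3,0],[0,0,-1.36,-15.1,-18.1,3.3,0],[0,0,-1.36,-15.1,-18.1,3.3,0],[0,0,-1.36,-15.1,-18.1,3.3,0],[0,0,-1.36,-15.1,-18.1,3.3,0],[0,0,-1.36,-15.1,-18.1,3.3,0],[0,0,-1.36,-15.1,-18.1,3.3,0],[0,0,-1.36,-15.1,-18.1,3.3,0],[0,0,-1.36,-15.1,-18.1,3.3,0],[0,0,-1.36,-15.1,-18.1,3.3,0]])

```text
time_s: 1.97
position: [0.4487, -0.0992, 0.1234]
tcp_rot: [[-0.961, 0.276, -0.001], [0.276, 0.961, 0.001], [0.002, 0.001, -1.0]]
force: [0.3, 0.4, -0.4]
opening: 0.007
grasp_force: 0.0
```

```bash
cat > look.py <<'E'
import sys
from h import *
a=optics.capture("side")["image"][165:285,240:380];b=optics.capture("top")["image"][130:250,220:340]
f=lambda i:cv2.resize(i,None,fx=3,fy=3,interpolation=cv2.INTER_CUBIC)
cv2.imwrite(f"pics/{sys.argv[1]}.png",np.hstack([f(a),f(b)]))
s=read_state();print(s["time_s"],np.round(s["position"],4),np.round(s["force"],2),s["opening"],s["grasp_force"])
E
python3 look.py a1
```

```text
2.0667 [ 0.4483 -0.0977  0.1236] [ 0.23  0.66 -0.51] 0.008381211339332588 0.0
```

View pics/a1.png

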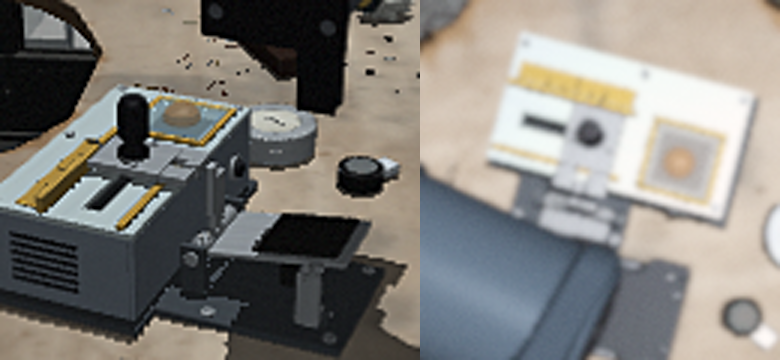

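The fingertip in the side panel (318,108) hangs above the pad (312,236), clear of the catch; the view looks right, so I press.

send_rows(commands=[[0,0,0,0,0,1.2,0],[0,0,0,0,0,2.4,0],[0,0,0,0,0,2.6,0],[0,0,0,0,0,2.7,0],[0,0,0,0,0,2.8,0],[0,0,0,0,0,2.9,0],[0,0,0,0,0,3.0,0],[0,0,0,0,0,3.1,0],[0,0,0,0,0,3.15,0],[0,0,0,0,0,3.2,0]])

```text
time_s: 2.9
position: [0.4482, -0.0982, 0.0294]
tcp_rot: [[-0.962, 0.274, -0.001], [0.274, 0.962, 0.001], [0.001, 0.001, -1.0]]
force: [-2.3, 3.6, 7.2]
opening: 0.005
grasp_force: 3.9
```

send_rows(commands=[[0,0,0,0,0,0.05,0],[0,0,0,0,0,0.1,0],[0,0,0,0,0,0.15,0],[0,0,0,0,0,0.2,0],[0,0,0,0,0,0.25,0],[0,0,0,0,0,0.25,0]])

```text
time_s: 3.4
position: [0.4484, -0.0982, 0.0259]
tcp_rot: [[-0.962, 0.274, 0.002], [0.274, 0.962, -0.001], [-0.002, -0.0, -1.0]]
force: [-8.2, 5.1, 48.3]
opening: 0.005
grasp_force: 24.7
```

send_rows(commands=[[0,0,0,0,0,-0.3,0],[0,0,0,0,0,-1,0],[0,0,0,0,0,-2,0],[0,0,0,0,0,-3,0],[0,0,0,0,0,-4.2,0],[0,0,0,0,0,-4.2,0.6],[0,0,0,0,0,-4.2,0.6]])

```text
time_s: 3.98
position: [0.4517, -0.1004, 0.1494]
tcp_rot: [[-0.962, 0.274, 0.009], [0.274, 0.962, -0.004], [-0.009, -0.002, -1.0]]
force: [-0.4, 1.3, -0.4]
opening: 0.084
grasp_force: 0.0
```

```bash
python3 look.py a2
```

```text
4.0833 [ 0.4494 -0.0994  0.1466] [-0.24  0.12 -0.71] 0.16180332393377178 0.0
```

View pics/a2.png

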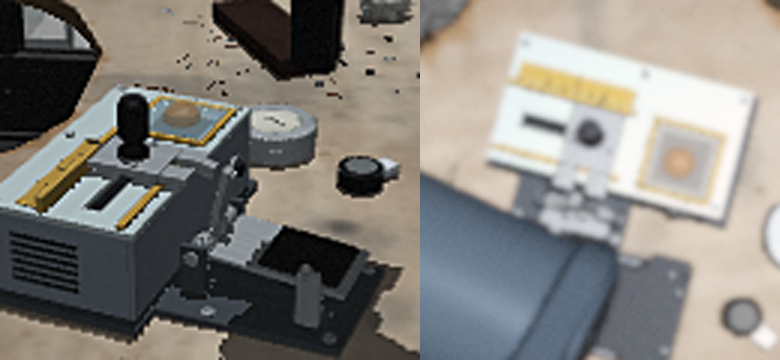

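The treadle is down: the pad now slopes down to the front at (315,255), with the catch standing above its edge at (308,290). Next, hover over the knob.

send_rows(commands=[[0,0,0,-1.0,0,0,0.6],[0,0,0,-2.0,0.05,0,0.6],[0,0,0,-3.0,0.05,0,0.6],[0,0,0,-3.8,0.05,0,0.6],[0,0,0,-3.8,0.05,0,0.6],[0,0,0,-3.8,0.05,0,0.6],[0,0,0,-3.8,0.05,0,0.6]])

```text
time_s: 4.67
position: [0.5576, -0.1285, 0.1442]
tcp_rot: [[-0.962, 0.274, -0.005], [0.274, 0.962, 0.002], [0.005, 0.001, -1.0]]
force: [-0.1, 0.4, -0.0]
opening: 0.586
grasp_force: 0.0
```

```bash
python3 look.py a3
```

```text
4.7667 [ 0.5575 -0.1285  0.145 ] [ 0.1   0.63 -0.32] 0.5951848921407864 0.0
```

View pics/a3.png

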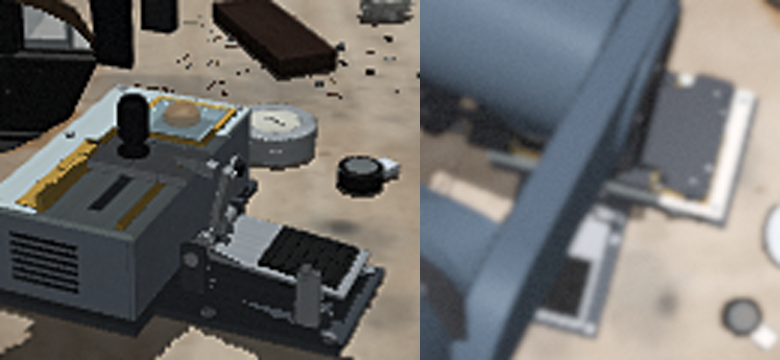

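The fingers straddle the knob in the side panel: near tip about (113,65), far tip about (160,30), knob (133,105). Now lower.

send_rows(commands=[[0,0,0,0,0,0.5,0.6],[0,0,0,0,0,1.0,0.6],[0,0,0,0,0,1.5,0.6],[0,0,0,0,0,2.0,0.6],[0,0,0,0,0,2.1,0.6],[0,0,0,0,0,2.1,0.6],[0,0,0,0,0,2.1,0.6]])

```text
time_s: 5.35
position: [0.5592, -0.1292, 0.0834]
tcp_rot: [[-0.962, 0.275, -0.0], [0.275, 0.962, 0.0], [0.0, -0.0, -1.0]]
force: [0.1, 0.6, 0.8]
opening: 0.601
grasp_force: 0.0
```

send_rows(commands=[[0,0,0,0,0,0,0.1],[0,0,0,0,0,0,0.1],[0,0,0,0,0,0,0.1],[0,0,0,0,0,0,0.1],[0,0,0,0,0,0,0.1],[0,0,0,0,0,0,0.1],[0,0,0,0,0,0,0.1],[0,0,0,0,0,0,0.1]])

```text
time_s: 6.02
position: [0.5601, -0.1274, 0.0833]
tcp_rot: [[-0.961, 0.276, 0.001], [0.276, 0.961, 0.003], [-0.0, 0.003, -1.0]]
force: [2.6, 5.7, 1.4]
opening: 0.194
grasp_force: 30.0
```

send_rows(commands=[[0,0,0,0,0.2,0,0.1],[0,0,0,0,0.4,0,0.1],[0,0,0,0,0.6,0,0.1],[0,0,0,0,0.75,0,0.1],[0,0,0,0,0.85,0,0.1],[0,0,0,0,0.85,0,0.1],[0,0,0,0,0.85,0,0.1],[0,0,0,0,0.85,0,0.1]])

```text
time_s: 6.68
position: [0.5662, -0.1068, 0.0833]
tcp_rot: [[-0.962, 0.273, -0.001], [0.273, 0.962, -0.004], [-0.0, -0.004, -1.0]]
force: [-3.4, -7.5, 1.2]
opening: 0.194
grasp_force: 30.0
```

```bash
python3 - <<'E'
from h import *
Y=np.array([.2756,.9613]);r=np.array([.5601,-.1274])
for i in range(6):
    c=optics.capture("side");s=read_state();p=np.array(s["position"]);f=np.array(s["force"])
    print(np.round(p,4),"travel mm",round(float((p[:2]-r)@Y*1e3),2),"F",round(float(f[:2]@Y),2),np.round(f,1),s["opening"],s["grasp_force"])
cv2.imwrite("pics/b1.png",cv2.resize(c["image"][165:285,240:380],None,fx=5,fy=5,interpolation=cv2.INTER_CUBIC))
E
```

```text
[ 0.5662 -0.1069  0.0832] travel mm 21.38 F -8.44 [-2.  -8.2  1.3] 0.20026377778323054 29.999932261998765
[ 0.5662 -0.1069  0.0832] travel mm 21.37 F -7.25 [-3.3 -6.6  1.7] 0.1966900613338285 29.99982213426847
[ 0.5662 -0.1069  0.0832] travel mm 21.35 F -7.05 [-2.1 -6.7  1. ] 0.19845299387286078 29.999825564736966
[ 0.5661 -0.1069  0.0832] travel mm 21.33 F -8.39 [-2.9 -7.9  1. ] 0.1981516316885225 29.99989381263731
[ 0.5662 -0.107   0.0833] travel mm 21.33 F -7.43 [-3.  -6.9  1.3] 0.19571741513543253 29.99991918404703
[ 0.5661 -0.107   0.0833] travel mm 21.31 F -7.98 [-2.4 -7.6  1.2] 0.19543342153184426 29.999853231129237
```

View pics/b1.png

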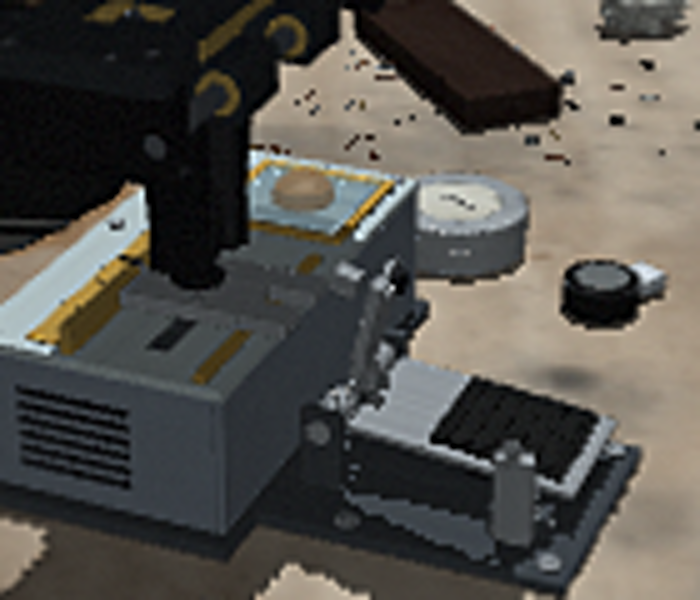

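The knob's foot is now at about (200,280) in the crop, with the carriage moved left over most of the slot. The treadle is still under the catch. I'll compare this with the expected pixel shift.

```bash
python3 - <<'E'
from h import *
c=optics.capture("side")
a=px2world(c,(220+323/5,185+163/5),.076);b=px2world(c,(240+200/5,165+281/5),.076)
print(a,b,np.linalg.norm(b-a))
E
```

```text
[ 0.5601553  -0.11758615  0.076     ] [ 0.56603805 -0.10264901  0.076     ] 0.016053811736561802
```

send_rows(commands=[[0,0,0,0,0.03,0,0.1],[0,0,0,0,0.03,0,0.1],[0,0,0,0,0.03,0,0.1],[0,0,0,0,0.03,0,0.1],[0,0,0,0,0.03,0,0.1],[0,0,0,0,0.03,0,0.1],[0,0,0,0,0.03,0,0.1],[0,0,0,0,0.03,0,0.1],[0,0,0,0,0.03,0,0.1],[0,0,0,0,0.03,0,0.1]])

```text
time_s: 7.87
position: [0.5664, -0.1062, 0.0832]
tcp_rot: [[-0.962, 0.273, -0.001], [0.273, 0.962, -0.004], [-0.0, -0.004, -1.0]]
force: [-3.3, -7.3, 1.4]
opening: 0.194
grasp_force: 30.0
```

```bash
python3 - <<'E'
from h import *
c=optics.capture("side");O=np.array([.5685,-.1565]);t=np.radians(-15.9);X=np.array([np.cos(t),np.sin(t)]);Y=np.array([-X[1],X[0]])
i0=cv2.imread("pics/side0.png").max(2).astype(np.float32);i1=c["image"].max(2).astype(np.float32)
ys=np.arange(30,92,2.)
for x in(-25,-20,-17,-14,-35):
    p=np.array([world2px(c,np.r_[O+X*x/1e3+Y*y/1e3,.064]) for y in ys]).astype(np.float32)
    print(x)
    for im in(i0,i1):
        print("  ",cv2.remap(im,p[None,:,0],p[None,:,1],cv2.INTER_LINEAR)[0].astype(int).tolist())
v=np.vstack([cv2.resize(i[195:250,255:335].astype(np.uint8),None,fx=5,fy=5,interpolation=cv2.INTER_CUBIC) for i in(i0,np.clip(i1*1.5,0,255))])
cv2.imwrite("pics/cmp.png",v)
s=read_state();print(s["position"],s["force"])
E
```

```text
-25
   [74, 65, 66, 66, 65, 63, 55, 75, 139, 184, 179, 176, 174, 173, 173, 172, 173, 173, 173, 173, 173, 173, 173, 172, 173, 172, 172, 172, 172, 172, 171]
   [61, 61, 61, 61, 61, 61, 61, 60, 59, 62, 72, 77, 77, 76, 72, 66, 76, 78, 77, 77, 78, 78, 77, 77, 78, 77, 77, 78, 78, 77, 77]
-20
   [64, 63, 62, 62, 59, 60, 62, 115, 187, 174, 183, 168, 184, 168, 187, 169, 190, 170, 190, 170, 190, 171, 189, 172, 190, 171, 185, 173, 178, 175, 173]
   [61, 61, 61, 62, 62, 60, 60, 61, 63, 69, 76, 77, 77, 78, 76, 77, 81, 75, 81, 77, 83, 77, 84, 77, 83, 77, 82, 78, 79, 78, 78]
-17
   [64, 66, 69, 56, 34, 28, 18, 46, 44, 41, 42, 36, 44, 37, 45, 35, 43, 34, 42, 33, 43, 35, 42, 36, 37, 52, 122, 159, 178, 174, 169]
   [63, 63, 62, 62, 62, 61, 62, 62, 61, 67, 75, 77, 77, 74, 57, 40, 33, 31, 40, 37, 34, 29, 33, 32, 32, 37, 60, 73, 79, 78, 76]
-14
   [76, 66, 66, 53, 31, 20, 22, 27, 22, 16, 17, 17, 16, 17, 16, 18, 18, 18, 20, 19, 17, 15, 15, 16, 8, 5, 110, 190, 180, 173, 171]
   [48, 44, 54, 66, 64, 62, 61, 60, 60, 63, 72, 78, 78, 80, 53, 27, 27, 28, 30, 30, 27, 26, 25, 25, 22, 18, 55, 83, 79, 78, 76]
-35
   [74, 66, 70, 60, 49, 76, 135, 166, 154, 163, 158, 159, 154, 154, 156, 168, 162, 166, 161, 166, 161, 163, 159, 163, 159, 161, 157, 161, 160, 167, 162]
   [79, 67, 60, 61, 61, 61, 61, 61, 58, 60, 71, 76, 77, 77, 68, 61, 67, 73, 71, 70, 70, 71, 69, 71, 69, 70, 69, 70, 69, 70, 66]
[ 0.56636199 -0.10614618  0.08323572] [-2.51375095 -6.32944397  1.42319024]
```

View pics/cmp.png

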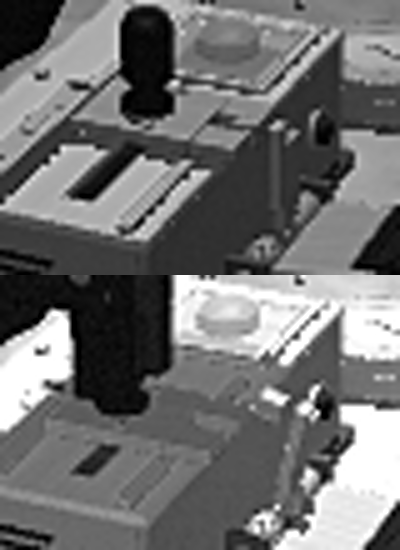

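The picture shows the carriage edge moved from about y 36.5 to 58 mm along the slot, about 21.5 mm. That agrees with the TCP travel (22.1 mm) and the force (about 8 N). Handing in.

```bash
python3 -c "
from rig import bot
print(bot.hand_in())"
```

```text
the job is handed in; nothing more can be done
None
```

I handed the job in with the treadle held down by its catch and the gripper holding the shutter knob at about 22 mm (half travel); the stone and bystanders showed no movement in the pictures, and no verdict came back.

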